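# Refit the lids of the clip dispenser and take off its dust cap

## Robot

A 6-joint arm with a two-finger parallel gripper is mounted at the origin on a cart in front of the work surface, level with it; the furniture and walls round the work are solid. World frame = base frame: x ahead of the robot, y to its left, z up, the work surface at z = 0. Lengths are in m, angles in rad, forces in N, time in s.
With the tool pointing down it reaches from about 0.425 to 0.95 m from the base axis. Payload 3.5 kg.
Tool frame: the origin (TCP) lies at the very end of the fingers, on their centre line; the grasp point (between the pads) lies 19 mm behind it; z points along the fingers, y is the direction in which the jaws open and shut (so a half turn about z gives the same grasp; the last joint's range is limited). The gripper opens to 85 mm and grips with 20 to 120 N. Pads are 22 mm wide; open, the fingers measure 114 mm over their backs; the gripper's body (76 mm by 85 mm) begins 54 mm behind the grasp point. The pads swing forward as they close: fully open they stand 13 mm farther back than shut.
Start: joints at [1.188, 0.286, 1.577, -0, 1.279, -0.15], TCP at [0.156, 0.657, 0.231] pointing down, gripper open.
Joint ranges: [-2.77, 2.77], [-0.9, 2.22], [0.21, 2.48], [-1.53, 4.67], [0.24, 2.81], [-2.84, 2.84]. Speed limits (rad/s): [2.79, 2.79, 3.14, 3.14, 3.14, 3.14].

## Interface

Orientations are given as a rotation vector (axis times angle).
In Python, from workcell import arm, vision, finish_job gives the robot as it stands.
- The arm moves only by the tool send_rows, never from a script. Its argument "increments" is text: rows parted by semicolons, each of 4 numbers parted by spaces: the shift along the tool's x, y, z normalised to -1 to 1, where 1 is 0.4 m, then the turn about the tool's z normalised to -1 to 1, where 1 is 180 degrees. A call has 1 to 10 rows; each row is the pose to reach, as a shift and turn from the pose commanded when the call began, along the tool's axes at that moment, turning the shorter way round; what a row does not reach only later rows make up. A row lasts 1/10 s, in which the tool goes at most 50 mm and 8.59 degrees, less where a joint would pass 70% of its speed; a pose out of reach is approached as far as the arm can. A call with a number of a shift or a turn outside -1 to 1 is refused whole. A call with a gripper value outside its range is refused whole. "grip" is the gripper command: -1 is fully open, 1 is shut, values between are in proportion, set as the call begins (left out, the last holds). The fingers move at their own pace and stop on an object; "newtons" is the grip in N (left out, the last holds). Time passes only in rows, so rows that repeat a pose let the fingers close. It gives the time, the measured TCP pose, the force and the opening at its end, in the units of the state.
- arm.sense(): the state, without advancing time (a new reading comes with each control period).
- vision.grab_frame(name): name is "scene" or "side" or "wrist"; returns a dict with "img" (400x640x3 uint8, red, green, blue), "range_z" (400x640 float32, m along the optical axis (not along the pixel's ray), 0 where there is no reading), "camera_matrix" (3x3 intrinsics, pixels), "rvec" (rotation vector, rad) and "tvec" (3), from world to camera coordinates, as OpenCV has them. Camera axes: x right, y down, z forward; pixel columns grow to the right and rows downward; lengths in m; the calibration is good to about 2 mm. The wrist camera is an equidistant fisheye: a pixel r from the principal point sees the ray r / f radians off the axis. A picture is of the moment at which its call begins.
- finish_job(): hands the job in, once; it reports no verdict.
The state is a dict: "clock": time; "joint_pos": joint angles; "qvel": joint speeds; "tau": joint torques, N m; "tcp_pos": TCP position; "ee_rot": TCP orientation; "wrist_force": force on the tool from outside, world axes, zero at the start; "wrist_torque": the same for the moment, N m; "gripper_width": finger opening in m.
Only numpy, scipy, OpenCV 4.12 (cv2) and the standard library are available. Lean on these libraries where they do the work, as an engineer would, in place of code of your own. Each camera call takes 0.05 s, during which the arm holds its last target. There are 200 camera calls.

## Task

The refilled tin of paper clips (tall, green band) stands open on the desk, and its two lids stand beside it, the blue dust cap nested on the white inner lid. Take the two lids together by the white collar of the inner lid, lower them gently onto the tin until the inner lid sits fully down in its mouth, and let go; then take the blue cap alone by its knob, lift it straight up without disturbing the inner lid, and finish still holding the cap about 10 cm above where it sat, straight above the tin. The cap must not come off before the inner lid is seated; keep the tin standing where it is and leave everything else on the desk alone.

Things in the scene. Friction and masses are not known exactly. Their poses are not given: they have to be found in the camera images.
- tin: Open round aluminium tin with a green band, about 0.6 kg, loose: 56 mm across, 60 mm high, mouth 50 mm across (wall 3 mm), free for 19 mm below the rim. Origin at the centre of its underside; z up its axis; yaw means nothing.
- inner_lid: White round inner lid, 90 g. Origin: centre of its underside; z up. From there up: plug (40 mm across at the tip, 46 mm from 4 to 10 mm up) that enters the mouth; collar to grip, 60 mm across, 10 to 30 mm up, rests on the rim; boss 40 mm across up to 37 mm, under the cap. Starts standing on its plug on the desk. Seated, its origin is 50 mm above the tin's, same axis.
- outer_cap: Blue round dust cap, 50 g, loose on the collar (2 mm of play round the boss). Origin: centre of its rim's underside; z up. Skirt 52 mm across, 12 mm high, with a hollow 44 mm across, 8 mm deep; knob 20 mm across, straight-sided, 12 to 28 mm up. Nested, its origin is 30 mm above the inner lid's.
- mug: Bystander, loose: cream stoneware mug, 94 mm tall, 79 mm across, with a handle; origin under its middle.
- clip_tin: Bystander, loose: low open round grey tin of paper clips, 72 mm across, 26 mm high (not the tin of this job); origin under its centre.
- sticky_pad: Bystander, loose: yellow note pad, 80 x 81 x 20 mm; origin under its centre.
- member_cards: Bystander, loose: banded stack of turquoise plastic cards, 56 x 87 x 14 mm; origin under its centre.
- date_stamp: Bystander, loose: black self-inking stamp standing upright, 42 x 62 x 98 mm; origin under its centre.
Mind the look-alikes: they are no part of the job. What is shaped like the inner_lid but red is not meant.

How it is judged:
On the way, in this order (a step that is already met when the one before it is completed fails the run):
1. the two lids are lifted together, the cap still nested on the inner lid, at least 30 mm off the desk (height (world z) of inner_lid above 0.03 m and z of outer_cap in the frame of inner_lid between 0.025 and 0.033 m and horizontal distance between outer_cap and inner_lid below 0.006 m), for 0.2 s.
2. the inner lid sits fully down in the tin's mouth, the cap still nested on it, both let go (z of inner_lid in the frame of tin between 0.045 and 0.053 m and horizontal distance between inner_lid and tin below 0.005 m and angle between the z axis of inner_lid and the z axis of tin, either way round below 0.06 rad and z of outer_cap in the frame of inner_lid between 0.025 and 0.033 m and horizontal distance between outer_cap and inner_lid below 0.006 m and contact force between the fingers and inner_lid below 0.1 N and contact force between the fingers and outer_cap below 0.1 N), for 0.2 s.
3. the cap alone is lifted 60 mm above where it sat, held by the fingers, the inner lid still seated (z of inner_lid in the frame of tin between 0.045 and 0.053 m and horizontal distance between inner_lid and tin below 0.005 m and angle between the z axis of inner_lid and the z axis of tin, either way round below 0.06 rad and z of outer_cap in the frame of tin above 0.14 m and contact force between the fingers and outer_cap above 0.5 N), for 0.2 s.
At the end, for the whole second after the job is handed in: Inner lid seated on the upright tin (origin 45-53 mm above the tin's, within 5 mm of its axis, under 0.06 rad tilt); cap at rest in the fingers, 60 mm or more above its seat, within 50 mm of the tin's axis, touching neither lid nor tin; tin within 30 mm of its start (all of step 3 and angle between tin's own z axis and vertical below 0.1 rad and horizontal distance between outer_cap and tin below 0.05 m and contact force between outer_cap and inner_lid below 0.05 N and contact force between outer_cap and tin below 0.05 N and contact force between the arm and inner_lid below 0.1 N and contact force between the arm and tin below 0.1 N and linear speed of outer_cap below 0.03 m/s and linear speed of inner_lid below 0.02 m/s and distance of tin from where it was at the start of the episode below 0.03 m); the arm keeps its last pose, push and grip.
It fails at once if the cap comes off the inner lid while the inner lid is not seated on the tin, or the inner lid is unseated once the cap is off ((z of outer_cap in the frame of inner_lid above 0.038 m or horizontal distance between outer_cap and inner_lid above 0.012 m) and (z of inner_lid in the frame of tin above 0.055 m or z of inner_lid in the frame of tin below 0.04 m or horizontal distance between inner_lid and tin above 0.006 m)).
It fails at once if the lids are dropped onto the tin from more than 10 mm above their seat (z of inner_lid in the frame of tin above 0.06 m and horizontal distance between inner_lid and tin below 0.04 m and contact force between the fingers and inner_lid below 0.05 N and contact force between the fingers and outer_cap below 0.05 N).
It fails at once if the inner lid is pressed onto the tin with more than 30 N (contact force between inner_lid and tin above 30 N).
It fails at once if the tin is shoved more than 30 mm or tipped (distance of tin from where it was at the start of the episode above 0.03 m or angle between tin's own z axis and vertical above 0.25 rad).
It fails at once if a bystander is moved more than 20 mm (distance of any of mug, clip_tin, sticky_pad, member_cards, date_stamp from where it was at the start of the episode above 0.02 m).
It also fails if it takes over 53 s, if anything falls off the work surface, if the arm or the gripper's body presses on something with over 40 N, if the wrist force passes 120 N, or if a joint passes its speed limit or range.

## Working session

There is one attempt and no reset: what is moved stays moved. The work goes in short steps, Python scripts to look and compute and a tool call to move; the robot and the scene stay as the last step left them, time stands still between calls to the robot, and variables do not carry over. Pictures are saved under pics/ and viewed, about 8 in all and at most 12, crops included, and the job is handed in when it is done.

Besides the shell and the picture viewer there is one more tool, called after "Emit:" by a JSON object that holds its "op" and its "data". send_rows: Moves the arm, as the interface text tells. Its arguments: {"type":"object","properties":{"increments":{"type":"string"},"grip":{"type":"number"},"newtons":{"type":"number"}},"required":["increments"]}

```bash
mkdir -p pics
cat > h.py <<'E'
import numpy as np, cv2
from workcell import arm, vision, finish_job
def grab(n):
    f=vision.grab_frame(n); f['R']=cv2.Rodrigues(np.array(f['rvec'],float))[0]; f['t']=np.array(f['tvec'],float).ravel(); f['K']=np.array(f['camera_matrix']); return f
def save(f,name,crop=None,s=1):
    im=f['img'][:,:,::-1]
    if crop: a,b,c,d=crop; im=im[b:d,a:c]
    cv2.imwrite('pics/'+name,cv2.resize(im,None,fx=s,fy=s,interpolation=cv2.INTER_CUBIC))
def cloud(f):
    z=f['range_z']; v,u=np.indices(z.shape); K=f['K']
    p=np.dstack([(u-K[0,2])/K[0,0]*z,(v-K[1,2])/K[1,1]*z,z])
    return (p-f['t'])@f['R']
E
python3 - <<'E'
from h import *
s=arm.sense();print(s)
a=grab('scene');b=grab('side')
save(a,'scene.png');save(b,'side.png')
for f in (a,b): print(f['K'],-f['R'].T@f['t'])
np.savez('f0.npz',a=cloud(a),b=cloud(b),ai=a['img'],bi=b['img'],az=a['range_z'],bz=b['range_z'])
E
```

```text
{'clock': 0.0, 'joint_pos': array([ 1.18795418e+00,  2.87166797e-01,  1.57819097e+00,  1.89822607e-05,
        1.27860655e+00, -1.49995078e-01]), 'qvel': array([-0.00130666, -0.00035651,  0.00036944, -0.00018282,  0.0007506 ,
        0.00049466]), 'tau': array([-9.03390064e-04, -4.05996072e+01, -2.92615646e+01, -1.91630170e-04,
        6.11283205e-03,  8.82675522e-06]), 'tcp_pos': array([0.15546807, 0.65616987, 0.22993887]), 'ee_rot': array([-0.36486337, -3.1196848 ,  0.00358572]), 'wrist_force': array([ 0.369517  ,  1.02950604, -0.61911094]), 'wrist_torque': array([-0.01354366, -0.00202146, -0.04483365]), 'gripper_width': 0.08541387541815479}
[[502.94089173   0.         326.24012066]
 [  0.         502.94089173 196.05886272]
 [  0.           0.           1.        ]] [-0.05548514 -0.9042428   0.86304002]
[[461.27230404   0.         315.47782123]
 [  0.         461.27230404 195.4099298 ]
 [  0.           0.           1.        ]] [ 0.55183889 -1.45407926  0.7968935 ]
```

View pics/scene.png

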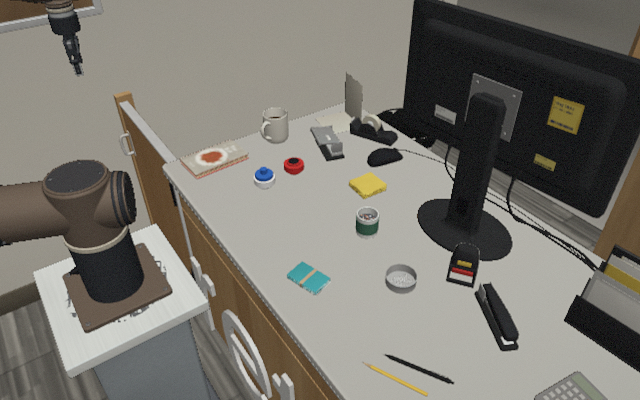

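View pics/side.png

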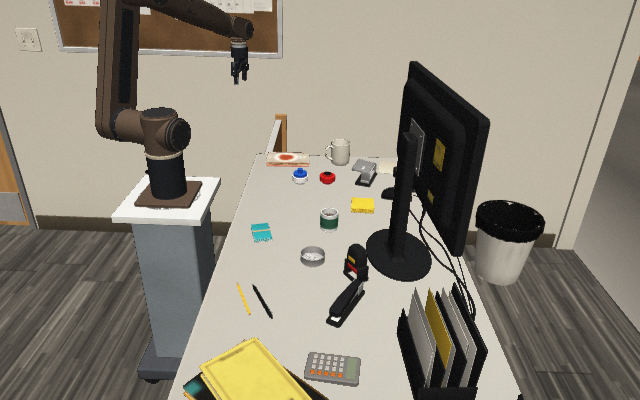

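The scene view shows the white and blue lids at (264,178), the red look-alike at (293,165), the green-band tin at (367,221) and the low grey tin at (401,278). In the side view the lids are at (300,176), the red one at (327,178) and the tin at (329,218).

Things I could mistake for the target:
- **Lids:** the red lid at (293,165), or the mug at (275,125).
- **Tin:** the grey clip tin at (401,278).

I choose the lids at (264,178) and the tin at (367,221).

Run:
```python
from h import *
d=np.load('f0.npz')
for k,lb,tb in (('a',(245,155,285,195),(350,200,385,245)),('b',(285,160,315,190),(315,203,345,237))):
    P=d[k];I=d[k+'i'];hsv=cv2.cvtColor(I,cv2.COLOR_RGB2HSV)
    def reg(bx):
        m=np.zeros(I.shape[:2],bool);m[bx[1]:bx[3],bx[0]:bx[2]]=1;return m&(d[k+'z']>0)
    m=reg(lb); blue=m&(hsv[...,0]>100)&(hsv[...,0]<135)&(hsv[...,1]>120)
    def fit(q,r,n):  # circle seen: robust fit of centre with known radius using points
        from scipy.optimize import least_squares
        c=least_squares(lambda c:np.hypot(*(q[:,:2]-c).T)-r,q[:,:2].mean(0)+ (0.01*np.array([.3,1])),loss='soft_l1',f_scale=.002).x
        print(k,n,len(q),c.round(4),q.min(0).round(3),q.max(0).round(3))
    q=P[m]; w=q[(q[:,2]>.013)&(q[:,2]<.027)]; fit(w,.03,'collar')
    q=P[blue]; fit(q[(q[:,2]>.045)&(q[:,2]<.056)],.01,'knob'); 
    print('blue mean',q.mean(0).round(4)); 
    q=P[reg(tb)]; fit(q[(q[:,2]>.012)&(q[:,2]<.045)],.028,'tin'); print('top',q[:,2].max(), )
    t=q[q[:,2]>.055]; print('rim mid',((t.max(0)+t.min(0))/2).round(4),np.ptp(t,axis=0))
    # heights around lids
    m=reg((lb[0]-15,lb[1]-15,lb[2]+15,lb[3]+15))
for nm,bx,k in (('red',(282,152,306,178),'a'),('mug',(258,105,292,145),'a'),('magn',(178,138,252,180),'a')):
    q=d[k][bx[1]:bx[3],bx[0]:bx[2]].reshape(-1,3);q=q[q[:,2]>.008];print(nm,np.percentile(q,2,axis=0).round(3),np.percentile(q,98,axis=0).round(3))
f=dict(img=d['ai']);save(f,'crop.png',(235,140,405,260),4)
```

```text
a collar 89 [0.463  0.1379] [0.431 0.103 0.013] [0.543 0.287 0.027]
a knob 31 [0.4631 0.137 ] [0.45  0.117 0.045] [0.471 0.147 0.056]
blue mean [0.4582 0.1314 0.0427]
a tin 350 [ 0.5731 -0.1871] [ 0.544 -0.217  0.012] [ 0.602 -0.16   0.045]
top 0.06367826491940402
rim mid [ 0.5727 -0.1875  0.0594] [0.05658532 0.0563659  0.00862169]
b collar 142 [0.4467 0.2619] [0.395 0.105 0.013] [0.495 0.314 0.027]
b knob 46 [0.4682 0.1295] [0.443 0.111 0.045] [0.49  0.161 0.056]
blue mean [0.4665 0.1303 0.047 ]
b tin 177 [ 0.578  -0.1846] [ 0.55  -0.218  0.013] [ 0.605 -0.154  0.045]
top 0.06623408978535668
rim mid [ 0.5776 -0.184   0.0607] [0.05115018 0.0646059  0.01114587]
red [0.537 0.115 0.01 ] [0.591 0.169 0.038]
mug [0.556 0.291 0.01 ] [0.653 0.372 0.093]
magn [0.312 0.275 0.01 ] [0.484 0.387 0.021]
```

View pics/crop.png

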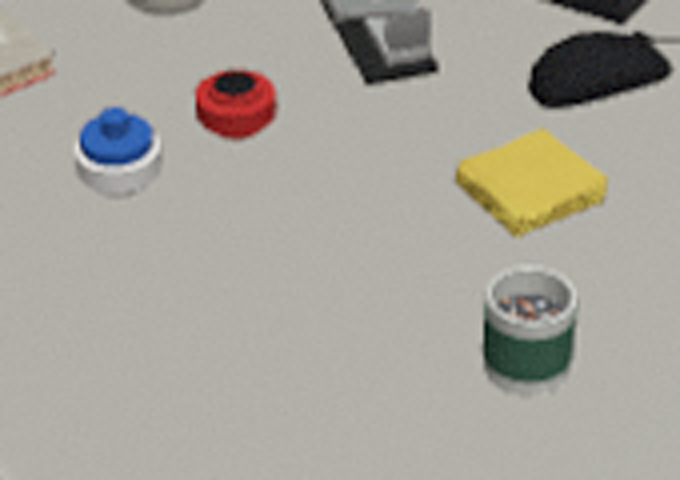

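The crop confirms it: the blue cap nested on the white lid is on the left, the red decoy is apart at right-up, and the tall green-band tin is at lower right. The lids are at about (0.464, 0.135) and the tin at about (0.574, -0.187).

```bash
cat >> h.py <<'E'
def go(x,y,z,yaw=None):
    s=arm.sense();R=cv2.Rodrigues(s['ee_rot'])[0]
    print('t',s['clock'],'tcp',s['tcp_pos'].round(4),'rows',(R.T@(np.array([x,y,z])-s['tcp_pos'])/.4).round(4),'ydir',R[:,1].round(3),'z',R[:,2].round(3),'F',s['wrist_force'].round(1),'w',s['gripper_width'])
E
python3 -c "
from h import *
go(.464,.135,.2); go(.574,-.187,.2)"
```

```text
t 0.1 tcp [0.1555 0.6562 0.23  ] rows [-1.0512 -1.0898  0.0771] ydir [ 0.231  0.973 -0.002] z [-0.001 -0.002 -1.   ] F [-0.4 -0.2 -0.5] w 0.08554088816693248
t 0.1 tcp [0.1555 0.6562 0.23  ] rows [-1.5045 -1.8096  0.0785] ydir [ 0.231  0.973 -0.002] z [-0.001 -0.002 -1.   ] F [-0.4 -0.2 -0.5] w 0.08554088816693248
```

Emit:
{"op": "send_rows", "data": {"increments": "-0.1 -0.1 0.01 0;-0.2 -0.2 0.02 0;-0.3 -0.3 0.02 0;-0.4 -0.4 0.03 0;-0.5 -0.5 0.04 0;-0.6 -0.6 0.05 0;-0.7 -0.7 0.05 0;-0.8 -0.8 0.06 0;-0.9 -0.9 0.07 0;-0.99 -0.99 0.077 0", "grip": -1, "newtons": 30}}

```text
clock: 1.1
tcp_pos: [0.4181, 0.23, 0.2038]
ee_rot: [-0.365, -3.12, -0.0]
wrist_force: [0.4, 0.1, 0.5]
gripper_width: 0.0853
```

```bash
python3 -c "
from h import *
go(.464,.135,.17)"
```

```text
t 1.1 tcp [0.4181 0.23   0.2038] rows [-0.1665 -0.2046  0.0844] ydir [0.231 0.973 0.   ] z [ 0.  0. -1.] F [0.4 0.1 0.5] w 0.08528510561738573
```

Emit:
{"op": "send_rows", "data": {"increments": "0 0 0 0;0 0 0 0"}}

```text
clock: 1.3
tcp_pos: [0.4179, 0.2309, 0.2036]
ee_rot: [-0.37, -3.119, 0.0]
wrist_force: [-0.2, 0.4, 0.1]
gripper_width: 0.0857
```

```bash
python3 -c "
from h import *
go(.464,.135,.17)"
```

```text
t 1.3 tcp [0.4179 0.2309 0.2036] rows [-0.1683 -0.2061  0.0839] ydir [ 0.234  0.972 -0.   ] z [-0.001  0.    -1.   ] F [-0.2  0.4  0.1] w 0.08574752251634599
```

So the commanded pose is the one actually reached. Next I move over the lids.

Emit:
{"op": "send_rows", "data": {"increments": "-0.06 -0.07 0.03 0;-0.12 -0.14 0.06 0;-0.168 -0.206 0.084 0;-0.168 -0.206 0.084 0;-0.168 -0.206 0.084 0"}}

```text
clock: 1.8
tcp_pos: [0.4635, 0.1373, 0.1701]
ee_rot: [-0.364, -3.119, -0.001]
wrist_force: [0.3, 0.6, -0.1]
gripper_width: 0.0854
```

Run:
```python
from h import *
go(.464,.135,.17)
f=grab('wrist');save(f,'w1.png');print(f['K'],(-f['R'].T@f['t']).round(4),f['R'].round(3),f['img'].shape)
np.savez('w1.npz',img=f['img'],z=f['range_z'],K=f['K'],R=f['R'],t=f['t'])
```

```text
t 1.8 tcp [0.4635 0.1373 0.1701] rows [-0.0026 -0.0053  0.0003] ydir [0.23  0.973 0.   ] z [-0.001  0.001 -1.   ] F [ 0.3  0.6 -0.1] w 0.08543605827038343
[[309.70691629   0.         317.77208433]
 [  0.         309.70691629 196.47594053]
 [  0.           0.           1.        ]] [0.3812 0.1567 0.3131] [[ 0.23   0.973 -0.   ]
 [ 0.92  -0.217  0.326]
 [ 0.318 -0.075 -0.945]] (400, 640, 3)
```

View pics/w1.png

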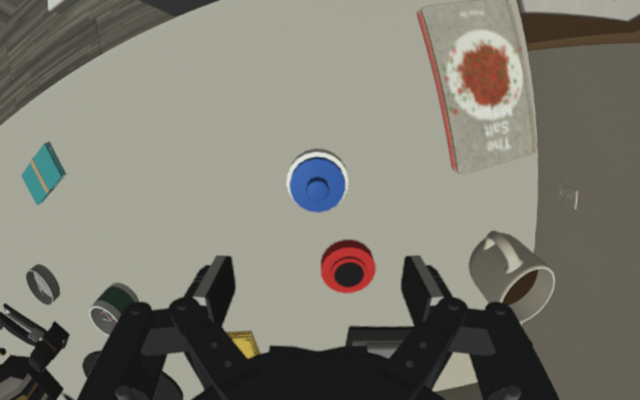

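The wrist view shows the blue cap at (318,182) with its white collar ring around it, the red decoy at (348,265), and the fingers at the lower edge.

```bash
cat >> h.py <<'E'
def rayw(f,uv,z):
    uv=np.atleast_2d(np.asarray(uv,float)); d=(uv-f['K'][:2,2])/f['K'][0,0]; th=np.linalg.norm(d,axis=1,keepdims=True)
    r=np.hstack([np.sin(th)*d/np.maximum(th,1e-9),np.cos(th)])@f['R']; C=-f['R'].T@f['t']
    return C+r*((z-C[2])/r[:,2:])
def hull(m):
    c=max(cv2.findContours(m.astype(np.uint8),0,cv2.CHAIN_APPROX_NONE)[0],key=cv2.contourArea); return cv2.convexHull(c)[:,0]
def circ(P,r=None):
    from scipy.optimize import least_squares
    q=P[:,:2]; s=least_squares(lambda c:np.hypot(*(q-c[:2]).T)-(r or c[2]),[*q.mean(0),.02],loss='soft_l1',f_scale=.001); return s.x.round(4)
def bluem(im):
    h=cv2.cvtColor(im,cv2.COLOR_RGB2HSV); return (h[...,0]>100)&(h[...,0]<135)&(h[...,1]>110)&(h[...,2]>40)
E
python3 - <<'E'
from h import *
f=dict(np.load('w1.npz'))
print('skirt',circ(rayw(f,hull(bluem(f['img'])),.042)))
h=cv2.cvtColor(f['img'],cv2.COLOR_RGB2HSV);box=np.zeros(h.shape[:2],bool);box[145:220,275:360]=1
w=box&(((h[...,2]>205)&(h[...,1]<40))|bluem(f['img']))
print('collar top',circ(rayw(f,hull(w),.03)),w.sum())
print(h[155,310:325:5],h[120,320])
# tin (rough)
E
```

```text
skirt [0.4616 0.137  0.0252]
collar top [0.4652 0.1361 0.0263] 2562
[[ 42   6 226]
 [ 49   9 217]
 [ 43   8 226]] [ 28  23 166]
```

Emit:
{"op": "send_rows", "data": {"increments": "0 0 0.1 0;0 0 0.2 0;0 0 0.3 0;0 0 0.36 0;0 0 0.4 0;0 0 0.41 0;0 0 0.41 0"}}

```text
clock: 2.55
tcp_pos: [0.4637, 0.1375, 0.0066]
ee_rot: [-0.362, -3.12, -0.0]
wrist_force: [0.5, -1.1, -0.1]
gripper_width: 0.0856
```

Emit:
{"op": "send_rows", "data": {"increments": "0 0 0 0;0 0 0 0;0 0 0 0;0 0 0 0;0 0 0 0;0 0 0 0", "grip": 1, "newtons": 35}}

```text
clock: 3.15
tcp_pos: [0.4654, 0.1366, 0.0083]
ee_rot: [0.365, 3.118, 0.002]
wrist_force: [-1.9, 0.7, 7.1]
gripper_width: 0.0577
```

Run:
```python
from h import *
go(.464,.137,.005)
f=grab('wrist');save(f,'w2.png',(200,120,440,300),3)
```

```text
t 3.15 tcp [0.4654 0.1366 0.0083] rows [0.0036 0.0002 0.0081] ydir [0.231 0.973 0.001] z [ 0.003  0.001 -1.   ] F [-1.9  0.7  7.1] w 0.057673527312455806
```

View pics/w2.png

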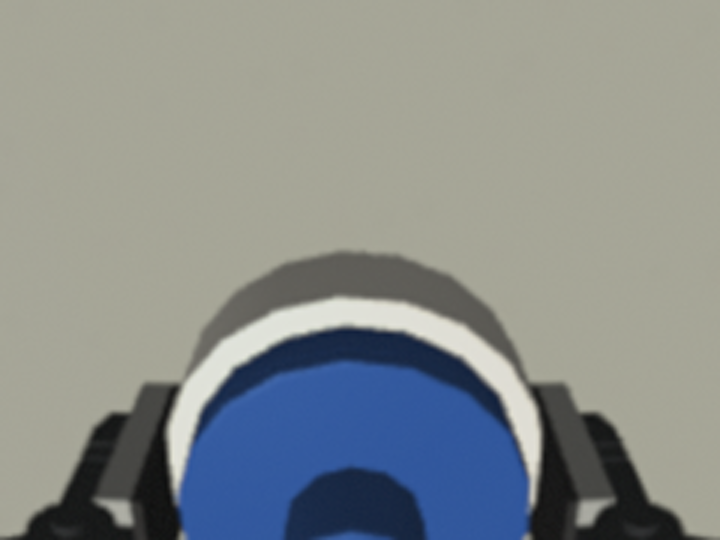

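The pads hold the white collar on both sides and the cap is nested. Next I lift.

Emit:
{"op": "send_rows", "data": {"increments": "0 0 -0.01 0;0 0 -0.03 0;0 0 -0.06 0;0 0 -0.12 0;0 0 -0.18 0;0 0 -0.24 0;0 0 -0.3 0;0 0 -0.34 0;0 0 -0.34 0;0 0 -0.34 0"}}

```text
clock: 4.2
tcp_pos: [0.464, 0.1362, 0.1427]
ee_rot: [0.365, 3.12, 0.0]
wrist_force: [0.3, 0.5, -1.9]
gripper_width: 0.0573
```

Run:
```python
from h import *
go(.57,-.13,.14)
a=grab('scene'); save(a,'s2.png',(220,110,420,260),4)
```

```text
t 4.2 tcp [0.464  0.1362 0.1427] rows [-0.4115 -0.5863  0.007 ] ydir [0.231 0.973 0.   ] z [ 0.001 -0.    -1.   ] F [ 0.3  0.5 -1.9] w 0.05732820953063319
```

View pics/s2.png

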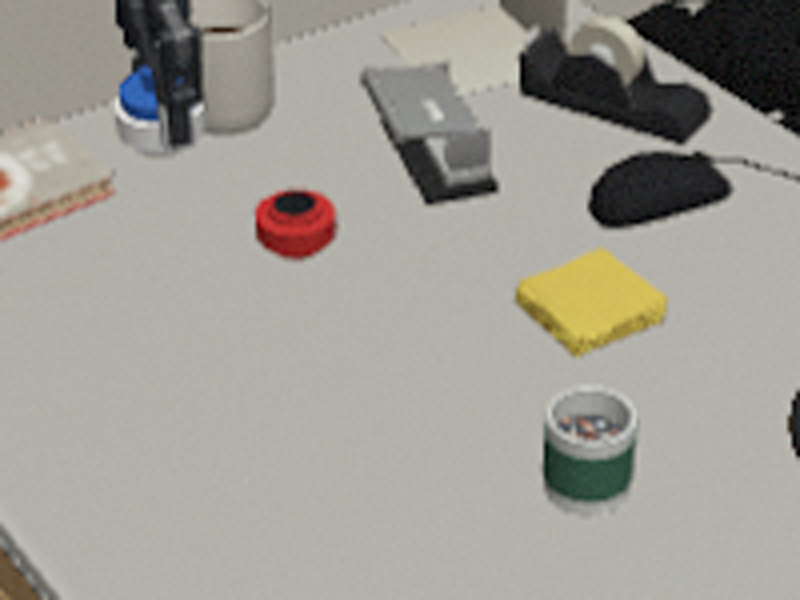

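Both lids are lifted together, with the cap nested at crop (145,105). I now check clearance before moving to a spot where the wrist camera sees the tin.

Run:
```python
from h import *
d=np.load('f0.npz')
for k in 'ab':
    P=d[k].reshape(-1,3);P=P[(P[:,2]>.07)&(P[:,2]<.5)&(P[:,1]>-.35)&(P[:,1]<.15)&(P[:,0]>.5)]
    P=P[np.hypot(P[:,0]-.574,P[:,1]+.187)>.045]
    print(k,len(P),np.percentile(P,[.5,2,10],axis=0).round(3)); 
go(.615,-.187,.16)
```

```text
a 14652 [[ 0.75  -0.349  0.079]
 [ 0.751 -0.347  0.106]
 [ 0.755 -0.333  0.198]]
b 2604 [[ 0.754 -0.35   0.076]
 [ 0.755 -0.348  0.09 ]
 [ 0.757 -0.339  0.19 ]]
t 4.25 tcp [0.4634 0.1361 0.1418] rows [-0.5552 -0.6985 -0.046 ] ydir [ 0.231  0.973 -0.   ] z [-0.001 -0.    -1.   ] F [ 0.1  0.1 -1.5] w 0.05748827075871378
```

Emit:
{"op": "send_rows", "data": {"increments": "-0.02 -0.02 -0.02 0;-0.06 -0.08 -0.046 0;-0.12 -0.16 -0.046 0;-0.19 -0.24 -0.046 0;-0.26 -0.32 -0.046 0;-0.33 -0.41 -0.046 0;-0.4 -0.5 -0.046 0;-0.47 -0.59 -0.046 0;-0.52 -0.65 -0.046 0;-0.55 -0.69 -0.046 0"}}

```text
clock: 5.25
tcp_pos: [0.6148, -0.1866, 0.1598]
ee_rot: [-0.368, -3.119, 0.0]
wrist_force: [0.5, 0.6, -1.3]
gripper_width: 0.0577
```

Emit:
{"op": "send_rows", "data": {"increments": "0 0 0 0;0 0 0 0"}}

```text
clock: 5.45
tcp_pos: [0.6139, -0.1834, 0.1598]
ee_rot: [-0.366, -3.118, -0.002]
wrist_force: [-0.1, 0.2, -1.8]
gripper_width: 0.0578
```

Run:
```python
from h import *
go(.574,-.187,.10)
f=grab('wrist');save(f,'w3.png');np.savez('w3.npz',img=f['img'],z=f['range_z'],K=f['K'],R=f['R'],t=f['t'])
```

```text
t 5.45 tcp [ 0.6139 -0.1834  0.1598] rows [ 0.0945 -0.0319  0.1496] ydir [0.232 0.973 0.001] z [-0.002  0.001 -1.   ] F [-0.1  0.2 -1.8] w 0.05781075025963172
```

View pics/w3.png

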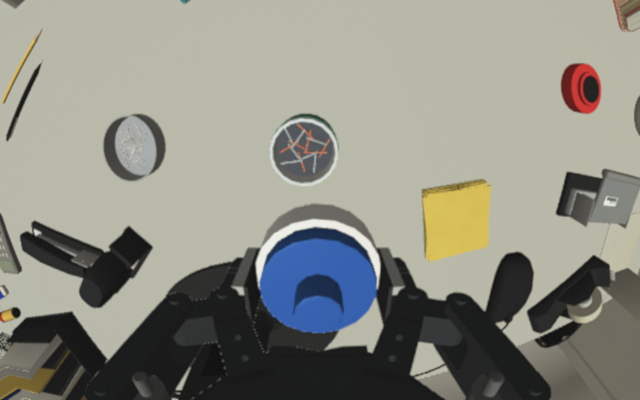

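The tin rim is clear at (304,150) and the held lids at (318,270), cap nested. I measure both in this one view.

Run:
```python
from h import *
f=dict(np.load('w3.npz'));im=f['img'];h=cv2.cvtColor(im,cv2.COLOR_RGB2HSV)
def box(a,b,c,d):
    m=np.zeros(h.shape[:2],bool);m[b:d,a:c]=1;return m
w=(h[...,2]>205)&(h[...,1]<40)
m=box(262,108,346,192)&w; print('rim outer',circ(rayw(f,hull(m),.06)),m.sum(), 'px',h[100,300],h[150,272],h[119,305],h[183,305])
# inner hole: flood non-white inside
lab=cv2.connectedComponents((~m).astype(np.uint8)*box(262,108,346,192).astype(np.uint8),connectivity=4)[1]
l=lab[150,304]; mm=lab==l; print('hole',circ(rayw(f,hull(mm),.06)),mm.sum())
zl=.1598-.0075
b=bluem(im)&box(240,210,400,340)
print('V hist',np.percentile(h[b][:,2],[5,20,50,80]))
for v in (90,120,140):
    m=b&(h[...,2]>v); q=hull(m); print('skirt top',v,circ(rayw(f,q,zl+.042)),circ(rayw(f,q,zl+.042),.026)[:2])
m=(w|b)&box(250,205,392,280); m[270:]=0
q=hull(m);q=q[q[:,1]<262];print('collar top',circ(rayw(f,q,zl+.03),.03)[:2],circ(rayw(f,q,zl+.03)))
print((f['R'].T@-f['t']))
```

```text
rim outer [ 0.5747 -0.1863  0.0272] 414 px [ 30  22 185] [ 66   7 180] [ 75   8 199] [ 65   8 199]
hole [ 0.5745 -0.1861  0.0255] 3150
V hist [ 74. 121. 175. 177.]
skirt top 90 [ 0.6094 -0.1827  0.0255] [ 0.6095 -0.1826]
skirt top 120 [ 0.6095 -0.1827  0.0253] [ 0.6095 -0.1826]
skirt top 140 [ 0.6096 -0.1826  0.0251] [ 0.6096 -0.1823]
collar top [ 0.616  -0.1835] [ 0.6108 -0.1828  0.0253]
[ 0.53176728 -0.16408176  0.30284851]
```

Run:
```python
from h import *
f=dict(np.load('w3.npz'));im=f['img']
print(im[200:240:2,318].tolist())
zl=.1523; tx=np.array([-.973,.231])
for v in range(214,236,2): print(v, (rayw(f,[318,v],zl+.03)[0,:2]-.03*tx).round(4), (rayw(f,[318,v],zl+.042)[0,:2]-.026*tx).round(4))
go(.5775,-.1865,.14);go(.5775,-.1865,.073)
```

```text
[[185, 186, 169], [182, 183, 167], [130, 129, 120], [106, 104, 98], [106, 104, 98], [106, 104, 99], [106, 105, 99], [107, 105, 99], [107, 104, 98], [128, 126, 119], [228, 229, 220], [236, 237, 230], [237, 238, 231], [209, 213, 204], [68, 75, 90], [26, 43, 74], [27, 45, 75], [28, 46, 77], [29, 47, 76], [41, 67, 114]]
214 [ 0.6089 -0.1823] [ 0.6003 -0.1803]
216 [ 0.6098 -0.1825] [ 0.6011 -0.1805]
218 [ 0.6107 -0.1827] [ 0.6019 -0.1806]
220 [ 0.6116 -0.183 ] [ 0.6027 -0.1808]
222 [ 0.6125 -0.1832] [ 0.6035 -0.181 ]
224 [ 0.6134 -0.1834] [ 0.6043 -0.1812]
226 [ 0.6143 -0.1836] [ 0.6051 -0.1814]
228 [ 0.6152 -0.1838] [ 0.6059 -0.1816]
230 [ 0.6162 -0.184 ] [ 0.6068 -0.1818]
232 [ 0.6171 -0.1843] [ 0.6076 -0.182 ]
234 [ 0.618  -0.1845] [ 0.6085 -0.1822]
t 5.5 tcp [ 0.6138 -0.1827  0.1599] rows [ 0.0859 -0.0302  0.05  ] ydir [0.231 0.973 0.001] z [-0.002  0.001 -1.   ] F [-0.6  0.2 -1.8] w 0.057415264236912504
t 5.5 tcp [ 0.6138 -0.1827  0.1599] rows [ 0.0855 -0.0303  0.2175] ydir [0.231 0.973 0.001] z [-0.002  0.001 -1.   ] F [-0.6  0.2 -1.8] w 0.057415264236912504
```

Emit:
{"op": "send_rows", "data": {"increments": "0.03 -0.01 0.03 0;0.06 -0.02 0.06 0;0.086 -0.029 0.1 0;0.086 -0.029 0.14 0;0.086 -0.029 0.17 0;0.086 -0.029 0.2 0;0.086 -0.029 0.214 0;0.086 -0.029 0.214 0;0.086 -0.029 0.214 0"}}

```text
clock: 6.4
tcp_pos: [0.5789, -0.1866, 0.0756]
ee_rot: [0.364, 3.12, -0.0]
wrist_force: [-0.1, -0.3, -1.3]
gripper_width: 0.0576
```

Run:
```python
from h import *
go(.5774,-.186,.058)
f=grab('wrist');b=grab('side');im=cv2.resize(b['img'][185:250,295:375],None,fx=5,fy=5)
im2=cv2.resize(f['img'][140:290,230:410],None,fx=2,fy=2)
c=np.zeros((325,770,3),np.uint8);c[:325,:400]=im;c[:300,405:765]=im2
save({'img':c},'s4.png')
```

```text
t 6.4 tcp [ 0.5789 -0.1866  0.0756] rows [0.004  0.0005 0.044 ] ydir [ 0.231  0.973 -0.   ] z [ 0.001 -0.    -1.   ] F [-0.1 -0.3 -1.3] w 0.05759947339296498
```

View pics/s4.png

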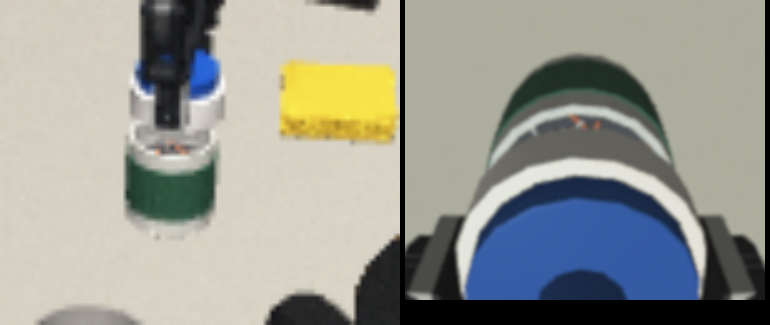

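The lids hang level just over the mouth, with the lid about 2 mm towards +x of the tin axis. I correct that and lower slowly.

Emit:
{"op": "send_rows", "data": {"increments": "0.003 0 0 0;0.006 0 0.006 0;0.006 0 0.012 0;0.006 0 0.018 0;0.006 0 0.024 0;0.006 0 0.028 0;0.006 0 0.032 0;0.006 0 0.032 0"}}

```text
clock: 7.3
tcp_pos: [0.576, -0.1859, 0.0622]
ee_rot: [0.365, 3.12, 0.0]
wrist_force: [-0.1, -0.4, -1.2]
gripper_width: 0.0574
```

Run:
```python
from h import *
go(.5774,-.186,.058)
f=grab('wrist');b=grab('side');im=cv2.resize(b['img'][185:250,295:375],None,fx=5,fy=5)
im2=cv2.resize(f['img'][140:290,230:410],None,fx=2,fy=2)
c=np.zeros((325,770,3),np.uint8);c[:325,:400]=im;c[:300,405:765]=im2
save({'img':c},'s5.png')
```

```text
t 7.3 tcp [ 0.576  -0.1859  0.0622] rows [-0.0034  0.0006  0.0106] ydir [0.231 0.973 0.   ] z [ 0.  0. -1.] F [-0.1 -0.4 -1.2] w 0.057400797384860675
```

Emit:
{"op": "send_rows", "data": {"increments": "0 0 0.003 0;0 0 0.006 0;0 0 0.008 0;0 0 0.01 0;0 0 0.01 0"}}

```text
clock: 7.9
tcp_pos: [0.576, -0.1859, 0.0584]
ee_rot: [0.365, 3.12, -0.0]
wrist_force: [0.8, -0.2, -1.5]
gripper_width: 0.0573
```

Emit:
{"op": "send_rows", "data": {"increments": "0 0 0.002 0;0 0 0.003 0;0 0 0.004 0;0 0 0.004 0"}}

```text
clock: 8.3
tcp_pos: [0.5761, -0.1859, 0.0583]
ee_rot: [-0.365, -3.12, -0.0]
wrist_force: [-3.0, 1.1, 6.4]
gripper_width: 0.0574
```

It touched at z 0.0583, which is the expected seat height, with about 8 N. I relieve the push and release.

Emit:
{"op": "send_rows", "data": {"increments": "0 0 -0.002 0;0 0 -0.003 0"}}

```text
clock: 8.5
tcp_pos: [0.5761, -0.1859, 0.0583]
ee_rot: [0.365, 3.12, -0.0]
wrist_force: [0.2, 0.6, 1.5]
gripper_width: 0.0575
```

Emit:
{"op": "send_rows", "data": {"increments": "0 0 0 0;0 0 0 0;0 0 0 0;0 0 0 0;0 0 0 0;0 0 0 0", "grip": -1}}

```text
clock: 9.1
tcp_pos: [0.576, -0.1859, 0.058]
ee_rot: [-0.365, -3.12, -0.0]
wrist_force: [0.5, 0.1, 0.2]
gripper_width: 0.0856
```

Run:
```python
from h import *
go(.5774,-.186,.16)
f=grab('wrist');b=grab('side');im=cv2.resize(b['img'][185:250,295:375],None,fx=5,fy=5)
im2=cv2.resize(f['img'][140:290,230:410],None,fx=2,fy=2)
c=np.zeros((325,770,3),np.uint8);c[:325,:400]=im;c[:300,405:765]=im2
save({'img':c},'s6.png')
```

```text
t 9.1 tcp [ 0.576  -0.1859  0.058 ] rows [-0.0035  0.0005 -0.2549] ydir [0.231 0.973 0.   ] z [-0.  0. -1.] F [0.5 0.1 0.2] w 0.08559164594174155
```

View pics/s6.png

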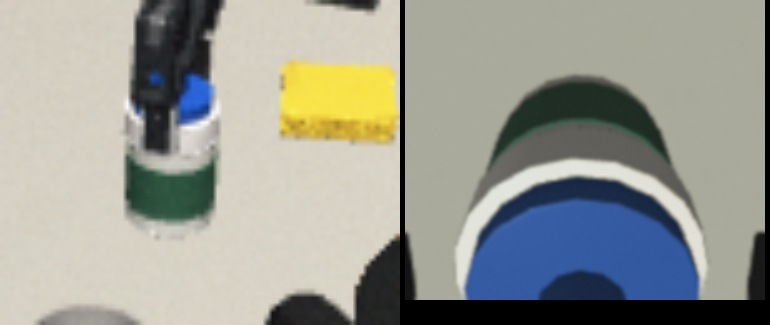

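The lid is seated flush on the tin with the cap nested and the fingers clear. I rise and measure the cap.

Emit:
{"op": "send_rows", "data": {"increments": "0 0 -0.05 0;0 0 -0.12 0;0 0 -0.2 0;0 0 -0.3 0;0 0 -0.4 0;0 0 -0.4 0;0 0 -0.4 0"}}

```text
clock: 9.9
tcp_pos: [0.5766, -0.1862, 0.2197]
ee_rot: [0.364, 3.117, -0.002]
wrist_force: [-0.3, 0.6, 0.2]
gripper_width: 0.085
```

Run:
```python
from h import *
f=grab('wrist');im=f['img'];h=cv2.cvtColor(im,cv2.COLOR_RGB2HSV)
b=bluem(im);b[:100]=0;b[300:]=0
q=hull(b);print(q.min(0),q.max(0));print('skirt top',circ(rayw(f,hull(b&(h[...,2]>120)),.092)))
go(.5746,-.186,.13)
save(f,'w7.png',(220,100,420,260),3)
```

```text
[292 155] [345 208]
skirt top [ 0.5723 -0.185   0.0251]
t 9.95 tcp [ 0.5757 -0.1857  0.2177] rows [ 0.0024 -0.0013  0.2192] ydir [0.231 0.973 0.   ] z [-0.  0. -1.] F [ 0.4  0.1 -0.8] w 0.08564121745720289
```

View pics/w7.png

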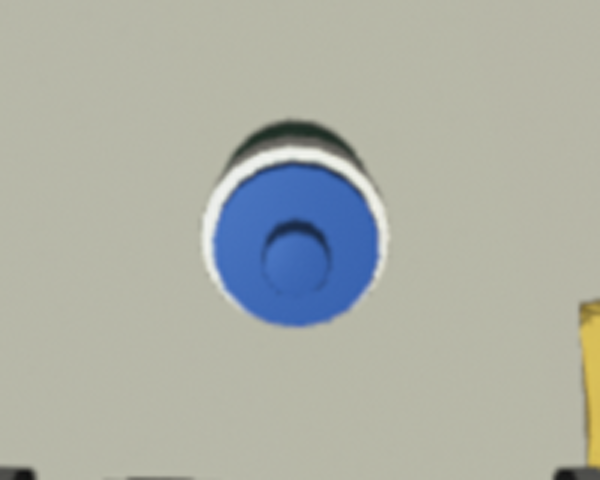

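The cap sits centred on the collar ring, with the knob at crop (296,260). I descend with the fingers half open.

Emit:
{"op": "send_rows", "data": {"increments": "0.005 -0.001 0 0;0.005 -0.001 0.06 0;0.005 -0.001 0.12 0;0.005 -0.001 0.18 0;0.005 -0.001 0.23 0;0.005 -0.001 0.26 0;0.005 -0.001 0.28 0;0.005 -0.001 0.295 0;0.005 -0.001 0.302 0;0.005 -0.001 0.302 0", "grip": 0.05}}

```text
clock: 10.95
tcp_pos: [0.5742, -0.1859, 0.0975]
ee_rot: [0.365, 3.12, -0.0]
wrist_force: [-0.8, -0.2, -0.0]
gripper_width: 0.0406
```

Run:
```python
from h import *
go(.5737,-.1855,.096)
f=grab('wrist');b=grab('side');im=cv2.resize(b['img'][185:250,295:375],None,fx=5,fy=5)
im2=cv2.resize(f['img'][170:320,230:410],None,fx=2,fy=2)
c=np.zeros((325,770,3),np.uint8);c[:325,:400]=im;c[:300,405:765]=im2
save({'img':c},'s8.png')
```

```text
t 10.95 tcp [ 0.5742 -0.1859  0.0975] rows [0.0014 0.0008 0.0038] ydir [ 0.231  0.973 -0.   ] z [ 0. -0. -1.] F [-0.8 -0.2 -0. ] w 0.04057680467244245
```

View pics/s8.png

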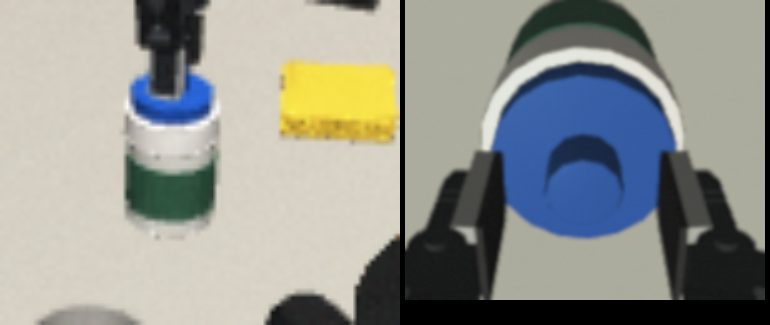

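The fingers straddle the knob at (584,190), evenly on both sides. I close them.

Emit:
{"op": "send_rows", "data": {"increments": "0 0 0 0;0 0 0 0;0 0 0 0;0 0 0 0;0 0 0 0;0 0 0 0", "grip": 1, "newtons": 30}}

```text
clock: 11.65
tcp_pos: [0.5745, -0.1861, 0.0982]
ee_rot: [0.365, 3.119, -0.001]
wrist_force: [0.2, 0.1, 5.1]
gripper_width: 0.0181
```

Gripped at about 18 mm with only a mild upward force. Next I lift straight up, slowly at first.

Emit:
{"op": "send_rows", "data": {"increments": "0 0 -0.01 0;0 0 -0.02 0;0 0 -0.03 0;0 0 -0.05 0;0 0 -0.08 0;0 0 -0.12 0;0 0 -0.17 0;0 0 -0.21 0;0 0 -0.24 0;0 0 -0.255 0"}}

```text
clock: 12.65
tcp_pos: [0.5746, -0.1861, 0.2016]
ee_rot: [0.364, 3.118, -0.002]
wrist_force: [0.2, -0.2, -0.2]
gripper_width: 0.0178
```

Emit:
{"op": "send_rows", "data": {"increments": "0 0 0 0;0 0 0 0;0 0 0 0;0 0 0 0;0 0 0 0"}}

```text
clock: 13.15
tcp_pos: [0.5737, -0.1857, 0.1986]
ee_rot: [-0.365, -3.119, -0.001]
wrist_force: [0.2, -0.0, -0.1]
gripper_width: 0.018
```

Run:
```python
from h import *
go(.5745,-.186,.198)
f=grab('wrist');b=grab('side');im=cv2.resize(b['img'][140:250,265:395],None,fx=3,fy=3)
im2=cv2.resize(f['img'][100:320,220:420],None,fx=1.8,fy=1.8)
c=np.zeros((400,770,3),np.uint8);c[:330,:390]=im;c[:396,405:765]=im2
save({'img':c},'s9.png')
```

```text
t 13.15 tcp [ 0.5737 -0.1857  0.1986] rows [-0.0021 -0.0003  0.0014] ydir [0.231 0.973 0.   ] z [-0.001  0.001 -1.   ] F [ 0.2 -0.  -0.1] w 0.018042135436995312
```

View pics/s9.png

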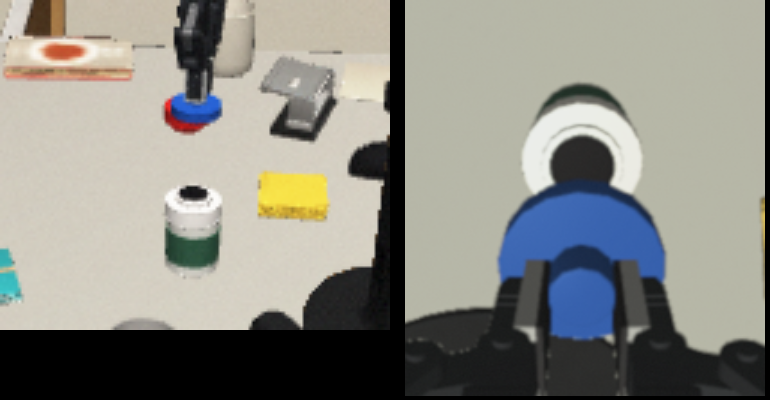

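The cap is held level above the tin, at side crop (195,107), and the white lid is still seated at (193,205). It is steady, so I hand in.

```bash
python3 -c "
from h import *
print(finish_job())"
```

```text
the job is handed in; nothing more can be done
None
```

The job is done and handed in at about 13 s on the robot's clock; `finish_job` gave no verdict. I gripped both lids by the white collar, lowered them into the tin and let go. Then I lifted the blue cap alone by its knob, straight up.

- **Seating:** the inner lid made contact at TCP z 0.0583, within a millimetre of the expected seat height. The push was about 8 N, against the 30 N limit, and the picture showed it flush with the cap nested.
- **Final pose:** the cap is held level and at rest, 10 cm up (TCP z 0.098 to 0.199), with the fingers 18 mm apart on the knob. The TCP is within about 1 mm of the measured tin axis.
- **Last picture:** the inner lid is still seated on the upright tin. The bystanders visible in it look undisturbed; I did not re-measure their positions.
- **Disagreements:** the wrist view and the other estimates of lid and cap centre differed by 1 to 4 mm. I averaged them and corrected about 2 mm before lowering. The finger opening read about 2 mm under the nominal sizes, on both the 60 mm collar and the 20 mm knob.

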